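# Creep the mould home and bolt it in

## Task

Creep the heavy white mould forward between the two rails by pushing the near corners in turn, until it sits fully home with both far corners against the stop bar; then shoot the bolt fully across behind it. The mould is brittle, so push it gently, never harder than 25 N; do not touch the ceramic filter box on its near face, and leave the other things where they stand.

Things in the scene. Friction and masses are not known exactly. Their poses are not given: they have to be found in the camera images.
- station: Fixed casting station: dark steel plate 320 x 560 mm, 8 mm thick, with two guide rails and a stop bar. Origin at bench level, under the centre of the mould's underside when the mould is home. x runs along the rails to the stop, away from the robot; y left; z up. The plate spans x = -200 to +120 mm, y = -280 to +280 mm; its top, graphited, is z = 8 mm.
- stop_mid (a point): Foot of the middle of the stop bar's near face, at station x = +65, y = 0, z = 8 mm. The bar is rigid steel, 45 mm tall above the plate, and closes the far end between the rails.
- rail_left (a point): Foot of the near end of the left rail's inner face, station x = -55, y = +125 mm. Each rail runs from x = -55 to +65 mm, is 18 mm thick, 35 mm tall above the plate. Between the rails there are 250 mm for the 240 mm mould: 5 mm of play each side.
- rail_right (a point): The same for the right rail, station x = -55, y = -125 mm.
- mould: Loose white refractory mould: solid flat block 130 (x) x 240 (y) x 60 (z) mm, 1.3 to 1.7 kg, too big to grip. Origin: centre of its underside; x to the stop. It starts on the plate, far end 50 to 80 mm between the rails, 40 to 75 mm short of home, a little askew. Pushed at one corner (4 to 10 N) it slides and swings; once askew it wedges between the rails and the force rises steeply.
- push_left (a point): Foot of the middle of the free left part of the mould's near face, mould frame x = -65, y = +91, z = 0. The face is flat, 60 mm tall and free for pushing at the corners only, from |y| = 62 to 120 mm; the filter box takes up the middle.
- push_right (a point): The same at the right near corner, mould frame x = -65, y = -91, z = 0.
- filter_box: Thin brittle ceramic box fixed to the middle of the mould's near face, sticking out 45 mm towards the robot, 124 mm wide (y), 45 mm tall, from 14 to 59 mm above the mould's underside. Origin at the middle of the face where it joins the mould.
- corner_left (a point): The mould's far left lower corner (mould frame x = +65, y = +120, z = 0), which meets the stop bar.
- corner_right (a point): The mould's far right lower corner (mould frame x = +65, y = -120, z = 0), which meets the stop bar.
- bolt (a joint): Travel of the steel bolt, m: 0 drawn back, 0.05 fully shot; starts at 0 to 0.008; about 3 N of friction, stays where left. A 16 mm square bar, 150 mm long, centred 32 mm above the bench at station x = -78 mm, sliding along station -y; its tip is at station y = 128 mm minus the travel. Shot, it lies across the mould's near left corner, 5 mm behind it if the mould is home.
- bolt_knob (a point): Centre of the top of the bolt's upright round knob, 16 mm across, standing 50 mm above the bar (top 90 mm above the bench), at station x = -78 mm, y = 200 mm minus the bolt's travel. It rides between two staples, 48 mm high above the bench, at station y = 133 and 258 mm (10 mm thick).
- crucible: Bystander: dark open crucible, 72 mm across, 85 mm tall, standing on the station plate outside the left rail.
- beaker: Bystander: steel cup, 68 mm across, 80 mm tall, standing on the station plate outside the right rail.
- ingot: Bystander: small round brass ingot, 48 mm across, 30 mm tall, lying on the right near part of the station plate.
- firebrick: Bystander: half of a buff firebrick, 114 x 114 x 64 mm on the bench to the left.
- tongs: Bystander: dark steel crucible tongs, about 330 mm long, lying on the bench to the right; origin at the pivot.
- brush: Bystander: hand brush lying on the bench to the left.
- jar: Bystander: amber glass jar, 70 mm across, 100 mm tall, on the bench to the right.

How it is judged:
By the outcome, as a careful person would: the job done as asked, in the order asked, and still so for the second after the job is handed in, with the robot touching nothing.
It also fails if it takes over 72 s, if anything falls off the work surface, if the arm or the gripper's body presses on something with over 40 N, if the wrist force passes 120 N, or if a joint passes its speed limit or range.

## Robot

A 7-joint arm with a two-finger parallel gripper is mounted at the origin on the work surface. World frame = base frame: x ahead of the robot, y to its left, z up, the work surface at z = 0. Lengths are in mm, angles in rad, forces in N, time in s.
With the tool pointing down it reaches from about 425 to 875 mm from the base axis. Payload 8.4 kg.
Tool frame: the origin (TCP) lies midway between the tips of the shut fingers; the grasp point (between the pads) lies 19 mm behind it; x points along the fingers, z is the direction in which the jaws open and shut, and the axes are right-handed (so a half turn about x gives the same grasp; the last joint's range is limited). The gripper opens to 85 mm and grips with 20 to 120 N. Pads are 22 mm wide; open, the fingers measure 114 mm over their backs; the gripper's body (76 mm by 85 mm) begins 54 mm behind the grasp point. The pads swing forward as they close: fully open they stand 13 mm farther back than shut.
Start: joints at [-1.362, 0.333, 0.04, 1.465, -0.013, 1.343, -0.059], TCP at [196.927, 619.422, 231.308] pointing down, gripper open.
Joint ranges: [-2.58, 2.58], [-0.38, 2.09], [-1.3, 1.39], [0.25, 2.4], [-1.5, 4.64], [0.08, 2.09], [-2.65, 2.65]. Speed limits (rad/s): [2.22, 2.22, 2.79, 2.79, 3.14, 3.14, 3.14].

## Interface

Orientations are given as a rotation vector (axis times angle).
In Python, from plant import monitor, optics, bot gives the robot as it stands.
- The arm moves only by the tool drive_tool, never from a script. Its argument "motion" is a list of rows, each an object with "delta_pos": the shift along the world's x, y, z in mm, a list of three; "rot": the turn, a rotation vector about the world's x, y, z in degrees, a list of three; "claw": the gripper's target within -1 to 1 (fully open at 1, half-way at 0, shut at -1). In form: [{"delta_pos": [x, y, z], "rot": [rx, ry, rz], "claw": claw}, ...]. A call has 1 to 20 rows; each row shifts and turns the commanded pose from where the row before left it; what a row does not reach is not made up. A row lasts 1/8 s, in which the tool goes at most 62.5 mm and 10.7 degrees, less where a joint would pass 70% of its speed; a pose out of reach is approached as far as the arm can. A call is refused whole if a number of a shift passes 62.5 or a number of a turn 10.7, either way. A call with a gripper value outside its range is refused whole. The fingers move at their own pace and stop on an object; "newtons" is the grip in N (left out, the last holds). Time passes only in rows, so rows that do not move let the fingers close. It gives the time, the measured TCP pose, the force and the opening at its end, in the units of the state.
- monitor.observe(): the state, without advancing time (a new reading comes with each control period).
- optics.grab_frame(name): name is "scene" or "top" or "wrist"; returns a dict with "frame" (420x560x3 uint8, red, green, blue), "mtx" (3x3 intrinsics, pixels), "D" ([k1, k2, p1, p2, k3] as OpenCV has them; the pictures are not rectified), "T" (4x4, takes a point from camera to world coordinates); the wrist camera has in their place "T_tool_cam" (4x4, takes a point from camera to tool coordinates, whose origin is the TCP and whose axes are the tool frame's). Camera axes: x right, y down, z forward; pixel columns grow to the right and rows downward; lengths in mm; the calibration is good to about 2 mm. A picture is of the moment at which its call begins: read the wrist's pose just before it. There is no depth.
- bot.finish_job(): hands the job in, once; it reports no verdict.
The state is a dict: "clock": time; "qpos": joint angles; "joint_vel": joint speeds; "effort": joint torques, N m; "tool_pos": TCP position; "tcp_rot": TCP orientation; "force": force on the tool from outside, world axes, zero at the start; "torque": the same for the moment, N m; "gripper_width": opening from 0.0 (shut) to 1.0 (fully open).
Only numpy, scipy, OpenCV 4.12 (cv2) and the standard library are available. Lean on these libraries where they do the work, as an engineer would, in place of code of your own. Each camera call takes 0.05 s, during which the arm holds its last target. There are 200 camera calls.

## Working session

There is one attempt and no reset: what is moved stays moved. The work goes in short steps, Python scripts to look and compute and a tool call to move; the robot and the scene stay as the last step left them, time stands still between calls to the robot, and variables do not carry over. Pictures are saved under pics/ and viewed, about 8 in all and at most 12, crops included, and the job is handed in when it is done.

Besides the shell and the picture viewer there is one more tool, called after "Call:" in YAML: its name, and indented under it one key for each argument. drive_tool: Moves the arm, as the interface text tells. Its arguments: {"type":"object","properties":{"motion":{"type":"array","items":{"type":"object","properties":{"delta_pos":{"type":"array","items":{"type":"number"}},"rot":{"type":"array","items":{"type":"number"}},"claw":{"type":"number"}}}},"newtons":{"type":"number"}},"required":["motion"]}

```bash
ls; mkdir -p pics
python3 - <<'E'
from plant import monitor, optics, bot
import cv2
s=monitor.observe(); print(s)
for n in ("top","scene"):
    f=optics.grab_frame(n); cv2.imwrite(f"pics/{n}0.png",f["frame"][:,:,::-1]); print(n,f["mtx"].tolist(),f["D"],f["T"].round(4).tolist() if hasattr(f["T"],'round') else f["T"])
E
```

```text
pics
{'clock': 0.0, 'qpos': array([-1.36220134,  0.33392174,  0.03987501,  1.46629447, -0.01341226,
        1.34328228, -0.05850821]), 'joint_vel': array([-5.17375561e-04, -8.04693661e-04, -1.49652133e-03, -4.29486333e-04,
        5.89662080e-04, -9.44015794e-05,  2.34862044e-03]), 'effort': array([-2.80038734e-05, -6.58550978e+01,  1.36568114e+00, -4.05570424e+01,
        1.68042944e-02,  1.26710095e-02,  3.17929857e-05]), 'tool_pos': array([196.80731668, 619.00493709, 230.40291684]), 'tcp_rot': array([-0.98056339,  1.34053847,  0.97882568]), 'force': array([ 0.538644  ,  0.31953614, -0.64885035]), 'torque': array([-0.00116414,  0.00693077, -0.007246  ]), 'gripper_width': 0.9990669210302044}
top [[406.49647767500875, 0.0, 281.9814170696776], [0.0, 406.49647767500875, 202.54496466761637], [0.0, 0.0, 1.0]] [-0.07558177  0.          0.          0.          0.        ] [[-0.0224, -0.9972, 0.0719, 485.6676], [-0.9995, 0.0238, 0.0192, -18.5465], [-0.0208, -0.0714, -0.9972, 1287.1367], [0.0, 0.0, 0.0, 1.0]]
scene [[478.5090363734409, 0.0, 284.1404118295979], [0.0, 478.5090363734409, 206.2744734874373], [0.0, 0.0, 1.0]] [-0.06101286  0.          0.          0.          0.        ] [[0.4576, 0.515, -0.7249, 1608.0043], [0.889, -0.2808, 0.3617, -546.4213], [-0.0173, -0.8099, -0.5863, 930.4151], [0.0, 0.0, 0.0, 1.0]]
```

View pics/top0.png

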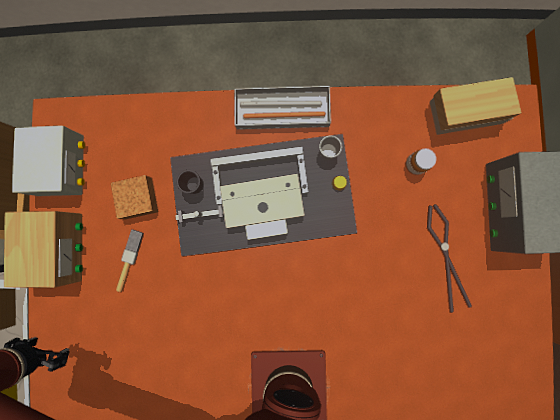

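View pics/scene0.png

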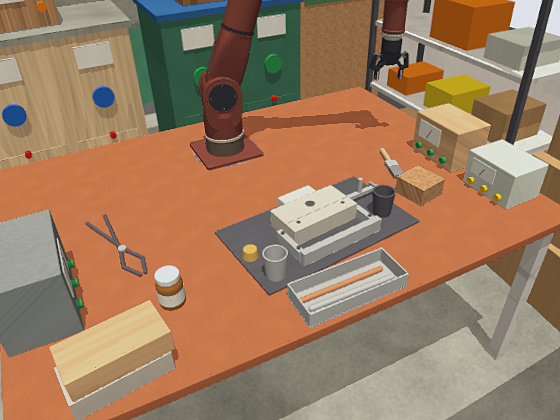

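Top view: plate corners at about (171,157), (343,135), (357,232), (182,256); mould top about (222,185)–(303,215); bolt at left around (200,214).

```bash
cat > h.py <<'E'
import numpy as np, cv2
from scipy.spatial.transform import Rotation as R
from plant import monitor, optics, bot
def cast(f,px,z,T=None):
    T=np.array(f["T"]) if T is None else T
    u=cv2.undistortPoints(np.float64(px).reshape(-1,1,2),f["mtx"],f["D"]).reshape(-1,2)
    d=np.c_[u,np.ones(len(u))]@T[:3,:3].T; o=T[:3,3]
    return o+d*((z-o[2])/d[:,2])[:,None]
def proj(f,P,T=None):
    T=np.array(f["T"]) if T is None else T
    Q=(np.float64(P).reshape(-1,3)-T[:3,3])@T[:3,:3]
    return cv2.projectPoints(Q,np.zeros(3),np.zeros(3),f["mtx"],f["D"])[0].reshape(-1,2)
def wrist():
    s=monitor.observe(); f=optics.grab_frame("wrist")
    A=np.eye(4); A[:3,:3]=R.from_rotvec(s["tcp_rot"]).as_matrix(); A[:3,3]=s["tool_pos"]
    f["T"]=A@np.array(f["T_tool_cam"]); return f
E
python3 - <<'E'
from h import *
f=optics.grab_frame("top"); im=f["frame"]; hsv=cv2.cvtColor(im,cv2.COLOR_RGB2HSV)
# plate: not orange
m=((hsv[...,1]<130)).astype(np.uint8)
m[:100]=0; m[:,:165]=0; m[:,365:]=0; m[270:]=0; m[:132,:]=0
cs,_=cv2.findContours(cv2.morphologyEx(m,cv2.MORPH_OPEN,np.ones((3,3))),0,1); c=max(cs,key=cv2.contourArea)
P=cast(f,c.reshape(-1,2),8)[:,:2].astype(np.float32); r=cv2.minAreaRect(P); print("plate",r,cv2.boxPoints(r).tolist())
# mould top
for p in [(262,190),(250,220),(267,230),(260,160),(215,180),(190,215)]: print(p,im[p[1],p[0]],hsv[p[1],p[0]])
a=im[130:260,165:365]; cv2.imwrite("pics/top_crop.png",cv2.resize(a,None,fx=4,fy=4,interpolation=cv2.INTER_CUBIC)[:,:,::-1])
E
```

```text
plate ((605.647216796875, 69.80795288085938), (320.5309753417969, 561.4937744140625), 6.305065631866455) [[415.5189208984375, 331.2559814453125], [477.183349609375, -226.84149169921875], [795.7755126953125, -191.64007568359375], [734.111083984375, 366.4573974609375]]
(262, 190) [185 187 162] [ 32  34 187]
(250, 220) [186 187 164] [ 31  31 187]
(267, 230) [186 187 193] [116   9 193]
(260, 160) [65 59 52] [16 51 65]
(215, 180) [186 188 177] [ 35  15 188]
(190, 215) [186 188 174] [ 34  19 188]
```

View pics/top_crop.png

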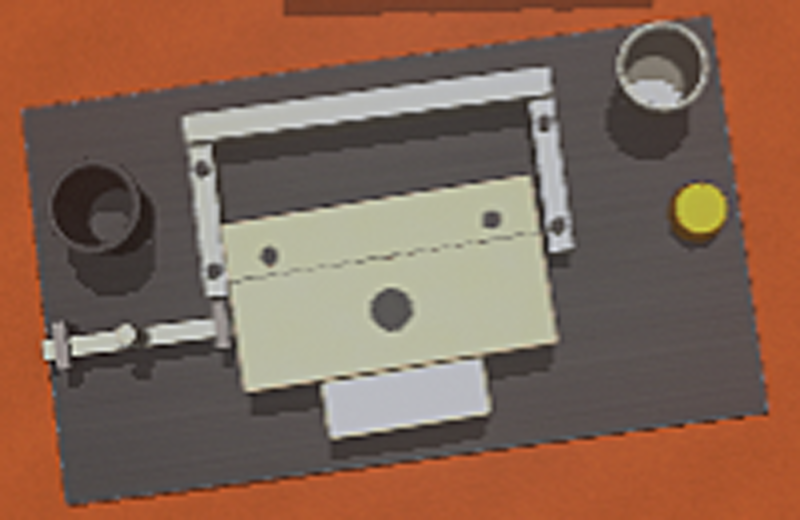

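Plate fits 320×560 cleanly (yaw 6.3°). Crop shows mould about half in, filter box at (408,400), bolt knob ~(128,335), crucible (97,210). Now the mould pose and the needed tool yaw.

```bash
cat >> h.py <<'E'
YAW=np.radians(6.305); O=np.array([605.65,69.81])+40*np.array([np.cos(YAW),np.sin(YAW)])
RS=np.array([[np.cos(YAW),-np.sin(YAW)],[np.sin(YAW),np.cos(YAW)]])
def st(w): return (np.asarray(w)[...,:2]-O)@RS      # world->station
def wo(s): return O+np.asarray(s)@RS.T              # station->world
def mould():
    f=optics.grab_frame("top"); hsv=cv2.cvtColor(f["frame"],cv2.COLOR_RGB2HSV)
    m=cv2.inRange(hsv,(20,24,130),(45,70,255)); m[:140]=0;m[250:]=0;m[:,:212]=0;m[:,315:]=0
    m=cv2.morphologyEx(cv2.morphologyEx(m,cv2.MORPH_CLOSE,np.ones((5,5))),cv2.MORPH_OPEN,np.ones((9,9)))
    cs,_=cv2.findContours(m,0,1); c=max(cs,key=cv2.contourArea).reshape(-1,2)
    r=cv2.minAreaRect(st(cast(f,c,68)).astype(np.float32)); b=cv2.boxPoints(r)
    (cx,cy),(w,h),a=r
    a=a if w<h else a-90
    return cx,cy,min(w,h),max(w,h),a
def tool():
    s=monitor.observe(); A=R.from_rotvec(s["tcp_rot"]).as_matrix()
    return s["clock"],st(s["tool_pos"]).round(1),s["tool_pos"].round(1),A.round(3),(s["force"][:2]@RS).round(1)
E
python3 - <<'E'
from h import *
print(np.round(mould(),2)); print(tool())
for p in [(-150,91),(-150,-91)]: print(p,wo(p))
print(RS)
f=optics.grab_frame("top"); hsv=cv2.cvtColor(f["frame"],cv2.COLOR_RGB2HSV)
k=(np.array([[165,130]])+np.array([[128,335]])/4); print("knob",st(cast(f,k,90)))
print("stop near ends",st(cast(f,np.array([[165,130]])+np.array([[215,140],[530,100]])/4,40)))
print("rails near end inner",st(cast(f,np.array([[165,130]])+np.array([[228,296],[550,252]])/4,43)))
print("crucible",st(cast(f,np.array([[165,130]])+np.array([[97,210]])/4,93)))
E
```

```text
[-65.96  -0.74 130.79 239.98   1.47]
(0.2, array([-386. ,  590.9]), array([196.9, 619.2, 230.8]), array([[-0.   , -0.953,  0.303],
       [-0.001,  0.303,  0.953],
       [-1.   , -0.   , -0.001]]), array([-0.3,  0.2]))
(-150, 91) [486.32163313 148.17925966]
(-150, -91) [506.30906425 -32.71989069]
[[ 0.99395138 -0.10982105]
 [ 0.10982105  0.99395138]]
knob [[-80.03134089 193.39499292]]
stop near ends [[  65.55299646  119.09484333]
 [  63.23707277 -127.94579424]]
rails near end inner [[ -56.96111543  123.19383751]
 [ -56.47569816 -127.06317821]]
crucible [[ 15.47443959 205.01620949]]
```

Call:
drive_tool:
  motion:
    - {"delta_pos": [27.5, -47.2, 0], "rot": [0, 0, 8], "claw": -1}
    - {"delta_pos": [27.5, -47.2, 0], "rot": [0, 0, 8], "claw": -1}
    - {"delta_pos": [27.5, -47.2, 0], "rot": [0, 0, 7.9], "claw": -1}
    - {"delta_pos": [27.5, -47.2, 0], "rot": [0, 0, 0], "claw": -1}
    - {"delta_pos": [27.5, -47.2, 0], "rot": [0, 0, 0], "claw": -1}
    - {"delta_pos": [27.5, -47.2, 0], "rot": [0, 0, 0], "claw": -1}
    - {"delta_pos": [27.5, -47.2, 0], "rot": [0, 0, 0], "claw": -1}
    - {"delta_pos": [27.5, -47.2, 0], "rot": [0, 0, 0], "claw": -1}
    - {"delta_pos": [27.5, -47.2, 0], "rot": [0, 0, 0], "claw": -1}
    - {"delta_pos": [27.5, -47.2, -20], "rot": [0, 0, 0], "claw": -1}
    - {"delta_pos": [0, 0, -40], "rot": [0, 0, 0], "claw": -1}
    - {"delta_pos": [0, 0, -30], "rot": [0, 0, 0], "claw": -1}
    - {"delta_pos": [0, 0, 0], "rot": [0, 0, 0], "claw": -1}

```text
clock: 1.88
tool_pos: [470.5, 146.7, 139.6]
tcp_rot: [-1.289, 1.16, 1.291]
force: [0.8, -0.0, 0.2]
gripper_width: 0.001
```

Run:
```python
from h import *
print(tool())
f=wrist(); im=f["frame"].copy()
for P in [(-65,120),(-65,62),(-65,91)]:
    c,s=np.cos(np.radians(1.47)),np.sin(np.radians(1.47)); q=(-66+P[0]*c-P[1]*s,-.7+P[0]*s+P[1]*c)
    for p in proj(f,[[*wo(q),68]],f["T"]): cv2.circle(im,tuple(int(v) for v in p),4,(255,0,0),1); print(P,p)
cv2.imwrite("pics/w1.png",im[:,:,::-1])
```

```text
(1.875, array([-165.8,   91.3]), array([470.5, 146.7, 139.6]), array([[-0.003, -0.994, -0.109],
       [-0.002, -0.109,  0.994],
       [-1.   ,  0.004, -0.002]]), array([ 0.8, -0.1]))
(-65, 120) [312.34793844 260.70945497]
(-65, 62) [240.13592762 262.40580718]
(-65, 91) [276.20483994 261.55549216]
```

View pics/w1.png

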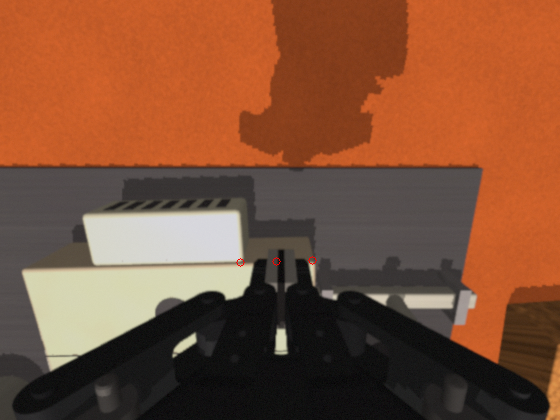

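Wrist view: mould near-left corner at (315,263), box right edge at (243,263); predictions match within ~3 px. Descending and approaching.

Call:
drive_tool:
  motion:
    - {"delta_pos": [0, 0, -35]}
    - {"delta_pos": [0, 0, -35]}
    - {"delta_pos": [0, 0, -25]}
    - {"delta_pos": [7.95, 0.9, 0]}
    - {"delta_pos": [7.95, 0.9, 0]}
    - {"delta_pos": [2, 0.2, 0]}
    - {"delta_pos": [2, 0.2, 0]}
    - {"delta_pos": [2, 0.2, 0]}
    - {"delta_pos": [2, 0.2, 0]}

```text
invalid input
```

Run:
```python
from h import *
print(tool()); print(np.round(mould(),2))
```

```text
(1.925, array([-164.8,   91.7]), array([471.6, 147.3, 141.3]), array([[-0.001, -0.994, -0.109],
       [-0.001, -0.109,  0.994],
       [-1.   ,  0.001, -0.001]]), array([0.4, 0. ]))
[-66.    -0.8  130.69 239.85   1.46]
```

All fields are required.

Call:
drive_tool:
  motion:
    - {"delta_pos": [0, 0, -35], "rot": [0, 0, 0], "claw": -1}
    - {"delta_pos": [0, 0, -35], "rot": [0, 0, 0], "claw": -1}
    - {"delta_pos": [0, 0, -25], "rot": [0, 0, 0], "claw": -1}
    - {"delta_pos": [7.95, 0.9, 0], "rot": [0, 0, 0], "claw": -1}
    - {"delta_pos": [7.95, 0.9, 0], "rot": [0, 0, 0], "claw": -1}
    - {"delta_pos": [2, 0.2, 0], "rot": [0, 0, 0], "claw": -1}
    - {"delta_pos": [2, 0.2, 0], "rot": [0, 0, 0], "claw": -1}
    - {"delta_pos": [2, 0.2, 0], "rot": [0, 0, 0], "claw": -1}
    - {"delta_pos": [2, 0.2, 0], "rot": [0, 0, 0], "claw": -1}

```text
clock: 3.1
tool_pos: [494.6, 150.1, 46.2]
tcp_rot: [-1.288, 1.157, 1.291]
force: [-6.6, 0.3, 4.0]
gripper_width: 0.001
```

Run:
```python
from h import *
print(tool()); print(np.round(mould(),2))
```

```text
(3.1, array([-141.5,   92. ]), array([494.6, 150.1,  46.2]), array([[-0.003, -0.994, -0.109],
       [-0.   , -0.109,  0.994],
       [-1.   ,  0.002,  0.   ]]), array([-6.5,  1. ]))
[-65.29  -1.21 130.74 239.01   1.04]
```

Call:
drive_tool:
  motion:
    - {"delta_pos": [2, 0.2, 0], "rot": [0, 0, 0], "claw": -1}
    - {"delta_pos": [2, 0.2, 0], "rot": [0, 0, 0], "claw": -1}
    - {"delta_pos": [2, 0.2, 0], "rot": [0, 0, 0], "claw": -1}
    - {"delta_pos": [2, 0.2, 0], "rot": [0, 0, 0], "claw": -1}

```text
clock: 3.65
tool_pos: [502.3, 151.5, 46.0]
tcp_rot: [-1.288, 1.157, 1.292]
force: [-5.5, 2.0, 2.7]
gripper_width: 0.0
```

Run:
```python
from h import *
print(tool()); print(np.round(mould(),2))
```

```text
(3.65, array([-133.8,   92.6]), array([502.3, 151.5,  46. ]), array([[-0.003, -0.994, -0.11 ],
       [ 0.   , -0.11 ,  0.994],
       [-1.   ,  0.003,  0.001]]), array([-5.2,  2.6]))
[-59.77  -2.85 127.6  238.83  -0.7 ]
```

Call:
drive_tool:
  motion:
    - {"delta_pos": [-14, -1.5, 0], "rot": [0, 0, 0], "claw": -1}
    - {"delta_pos": [0, 0, 50], "rot": [0, 0, 0], "claw": -1}
    - {"delta_pos": [4.4, -39.8, 0], "rot": [0, 0, 0], "claw": -1}
    - {"delta_pos": [5.5, -49.7, 0], "rot": [0, 0, 0], "claw": -1}
    - {"delta_pos": [5.5, -49.7, 0], "rot": [0, 0, 0], "claw": -1}
    - {"delta_pos": [4.4, -39.8, 0], "rot": [0, 0, 0], "claw": -1}
    - {"delta_pos": [0, 0, -50], "rot": [0, 0, 0], "claw": -1}
    - {"delta_pos": [2, 0.2, 0], "rot": [0, 0, 0], "claw": -1}
    - {"delta_pos": [2, 0.2, 0], "rot": [0, 0, 0], "claw": -1}
    - {"delta_pos": [2, 0.2, 0], "rot": [0, 0, 0], "claw": -1}

```text
clock: 4.95
tool_pos: [516.8, -28.4, 47.9]
tcp_rot: [-1.291, 1.153, 1.288]
force: [-0.1, 0.3, -0.8]
gripper_width: -0.002
```

Run:
```python
from h import *
print(tool()); print(np.round(mould(),2))
```

```text
(4.95, array([-139.1,  -87.9]), array([516.8, -28.4,  47.9]), array([[ 0.002, -0.994, -0.11 ],
       [ 0.001, -0.11 ,  0.994],
       [-1.   , -0.002,  0.   ]]), array([-0.1,  0.3]))
[-59.68  -2.19 127.79 239.03  -1.02]
```

Call:
drive_tool:
  motion:
    - {"delta_pos": [2, 0.2, 0], "rot": [0, 0, 0], "claw": -1}
    - {"delta_pos": [2, 0.2, 0], "rot": [0, 0, 0], "claw": -1}
    - {"delta_pos": [2, 0.2, 0], "rot": [0, 0, 0], "claw": -1}

```text
clock: 5.38
tool_pos: [520.5, -28.9, 46.1]
tcp_rot: [-1.288, 1.158, 1.291]
force: [-6.4, -2.8, 4.0]
gripper_width: 0.001
```

Run:
```python
from h import *
print(tool()); print(np.round(mould(),2))
```

```text
(5.375, array([-135.5,  -88.7]), array([520.5, -28.9,  46.1]), array([[-0.003, -0.994, -0.109],
       [-0.   , -0.109,  0.994],
       [-1.   ,  0.003,  0.   ]]), array([-6.7, -2.1]))
[-60.53  -2.41 130.65 239.9   -0.6 ]
```

Call:
drive_tool:
  motion:
    - {"delta_pos": [2, 0.2, 0], "rot": [0, 0, 0], "claw": -1}
    - {"delta_pos": [2, 0.2, 0], "rot": [0, 0, 0], "claw": -1}
    - {"delta_pos": [2, 0.2, 0], "rot": [0, 0, 0], "claw": -1}
    - {"delta_pos": [2, 0.2, 0], "rot": [0, 0, 0], "claw": -1}
    - {"delta_pos": [2, 0.2, 0], "rot": [0, 0, 0], "claw": -1}

```text
clock: 6.05
tool_pos: [530.2, -28.6, 45.9]
tcp_rot: [-1.288, 1.159, 1.29]
force: [-5.7, -4.3, 2.8]
gripper_width: 0.004
```

Run:
```python
from h import *
print(tool()); print(np.round(mould(),2))
```

```text
(6.05, array([-125.8,  -89.6]), array([530.2, -28.6,  45.9]), array([[-0.003, -0.994, -0.108],
       [-0.001, -0.108,  0.994],
       [-1.   ,  0.003, -0.001]]), array([-6.2, -3.6]))
[-55.02  -0.45 130.74 240.06   2.18]
```

Call:
drive_tool:
  motion:
    - {"delta_pos": [2, 0.2, 0], "rot": [0, 0, 0], "claw": -1}
    - {"delta_pos": [2, 0.2, 0], "rot": [0, 0, 0], "claw": -1}
    - {"delta_pos": [-16, -1.7, 0], "rot": [0, 0, 0], "claw": -1}
    - {"delta_pos": [0, 0, 50], "rot": [0, 0, 0], "claw": -1}
    - {"delta_pos": [-4.4, 39.8, 0], "rot": [0, 0, 0], "claw": -1}
    - {"delta_pos": [-5.5, 49.7, 0], "rot": [0, 0, 0], "claw": -1}
    - {"delta_pos": [-5.5, 49.7, 0], "rot": [0, 0, 0], "claw": -1}
    - {"delta_pos": [-4.4, 39.8, 0], "rot": [0, 0, 0], "claw": -1}
    - {"delta_pos": [0, 0, -50], "rot": [0, 0, 0], "claw": -1}
    - {"delta_pos": [2, 0.2, 0], "rot": [0, 0, 0], "claw": -1}
    - {"delta_pos": [2, 0.2, 0], "rot": [0, 0, 0], "claw": -1}
    - {"delta_pos": [2, 0.2, 0], "rot": [0, 0, 0], "claw": -1}
    - {"delta_pos": [2, 0.2, 0], "rot": [0, 0, 0], "claw": -1}

```text
clock: 7.72
tool_pos: [507.8, 151.2, 47.4]
tcp_rot: [-1.288, 1.155, 1.29]
force: [-6.3, 0.8, 3.7]
gripper_width: -0.004
```

Run:
```python
from h import *
print(tool()); print(np.round(mould(),2))
```

```text
(7.725, array([-128.3,   91.6]), array([507.8, 151.2,  47.4]), array([[-0.   , -0.994, -0.109],
       [ 0.001, -0.109,  0.994],
       [-1.   ,  0.   ,  0.001]]), array([-6.1,  1.5]))
[-50.97  -0.39 130.99 239.57   1.84]
```

Call:
drive_tool:
  motion:
    - {"delta_pos": [2, 0.2, 0], "rot": [0, 0, 0], "claw": -1}
    - {"delta_pos": [2, 0.2, 0], "rot": [0, 0, 0], "claw": -1}
    - {"delta_pos": [2, 0.2, 0], "rot": [0, 0, 0], "claw": -1}
    - {"delta_pos": [2, 0.2, 0], "rot": [0, 0, 0], "claw": -1}
    - {"delta_pos": [2, 0.2, 0], "rot": [0, 0, 0], "claw": -1}
    - {"delta_pos": [2, 0.2, 0], "rot": [0, 0, 0], "claw": -1}

```text
clock: 8.52
tool_pos: [519.6, 153.0, 47.3]
tcp_rot: [-1.288, 1.155, 1.29]
force: [-6.6, 2.9, 2.0]
gripper_width: 0.002
```

Run:
```python
from h import *
print(tool()); print(np.round(mould(),2))
```

```text
(8.525, array([-116.4,   92.1]), array([519.6, 153. ,  47.3]), array([[-0.001, -0.994, -0.109],
       [ 0.001, -0.109,  0.994],
       [-1.   ,  0.   ,  0.001]]), array([-6.3,  3.6]))
[-42.7   -2.95 127.24 239.77  -1.63]
```

Call:
drive_tool:
  motion:
    - {"delta_pos": [-14, -1.5, 0], "rot": [0, 0, 0], "claw": -1}
    - {"delta_pos": [0, 0, 50], "rot": [0, 0, 0], "claw": -1}
    - {"delta_pos": [4.4, -39.8, 0], "rot": [0, 0, 0], "claw": -1}
    - {"delta_pos": [5.5, -49.7, 0], "rot": [0, 0, 0], "claw": -1}
    - {"delta_pos": [5.5, -49.7, 0], "rot": [0, 0, 0], "claw": -1}
    - {"delta_pos": [4.4, -39.8, 0], "rot": [0, 0, 0], "claw": -1}
    - {"delta_pos": [0, 0, -51], "rot": [0, 0, 0], "claw": -1}
    - {"delta_pos": [2, 0.2, 0], "rot": [0, 0, 0], "claw": -1}
    - {"delta_pos": [2, 0.2, 0], "rot": [0, 0, 0], "claw": -1}
    - {"delta_pos": [2, 0.2, 0], "rot": [0, 0, 0], "claw": -1}
    - {"delta_pos": [2, 0.2, 0], "rot": [0, 0, 0], "claw": -1}
    - {"delta_pos": [2, 0.2, 0], "rot": [0, 0, 0], "claw": -1}
    - {"delta_pos": [2, 0.2, 0], "rot": [0, 0, 0], "claw": -1}
    - {"delta_pos": [2, 0.2, 0], "rot": [0, 0, 0], "claw": -1}

```text
clock: 10.32
tool_pos: [538.4, -27.5, 45.1]
tcp_rot: [-1.288, 1.158, 1.291]
force: [-6.8, -2.8, 2.6]
gripper_width: -0.003
```

Run:
```python
from h import *
print(tool()); print(np.round(mould(),2))
```

```text
(10.325, array([-117.6,  -89.4]), array([538.4, -27.5,  45.1]), array([[-0.003, -0.994, -0.109],
       [-0.001, -0.109,  0.994],
       [-1.   ,  0.003, -0.   ]]), array([-7., -2.]))
[-42.82  -2.38 130.92 238.8   -0.64]
```

Call:
drive_tool:
  motion:
    - {"delta_pos": [2, 0.2, 0], "rot": [0, 0, 0], "claw": -1}
    - {"delta_pos": [2, 0.2, 0], "rot": [0, 0, 0], "claw": -1}
    - {"delta_pos": [2, 0.2, 0], "rot": [0, 0, 0], "claw": -1}
    - {"delta_pos": [2, 0.2, 0], "rot": [0, 0, 0], "claw": -1}
    - {"delta_pos": [2, 0.2, 0], "rot": [0, 0, 0], "claw": -1}
    - {"delta_pos": [2, 0.2, 0], "rot": [0, 0, 0], "claw": -1}

```text
clock: 11.12
tool_pos: [550.3, -26.9, 45.0]
tcp_rot: [-1.288, 1.159, 1.29]
force: [-5.7, -4.1, 3.0]
gripper_width: 0.002
```

Run:
```python
from h import *
print(tool()); print(np.round(mould(),2))
```

```text
(11.125, array([-105.7,  -90. ]), array([550.3, -26.9,  45. ]), array([[-0.003, -0.994, -0.108],
       [-0.001, -0.108,  0.994],
       [-1.   ,  0.003, -0.001]]), array([-6.1, -3.4]))
[-3.5940e+01 -1.9000e-01  1.3069e+02  2.3987e+02  2.9600e+00]
```

Call:
drive_tool:
  motion:
    - {"delta_pos": [-15, -1.6, 0], "rot": [0, 0, 0], "claw": -1}
    - {"delta_pos": [0, 0, 52], "rot": [0, 0, 0], "claw": -1}
    - {"delta_pos": [-4.4, 39.8, 0], "rot": [0, 0, 0], "claw": -1}
    - {"delta_pos": [-5.5, 49.7, 0], "rot": [0, 0, 0], "claw": -1}
    - {"delta_pos": [-5.5, 49.7, 0], "rot": [0, 0, 0], "claw": -1}
    - {"delta_pos": [-4.4, 39.8, 0], "rot": [0, 0, 0], "claw": -1}
    - {"delta_pos": [0, 0, -50], "rot": [0, 0, 0], "claw": -1}
    - {"delta_pos": [2, 0.2, 0], "rot": [0, 0, 0], "claw": -1}
    - {"delta_pos": [2, 0.2, 0], "rot": [0, 0, 0], "claw": -1}
    - {"delta_pos": [2, 0.2, 0], "rot": [0, 0, 0], "claw": -1}
    - {"delta_pos": [2, 0.2, 0], "rot": [0, 0, 0], "claw": -1}
    - {"delta_pos": [2, 0.2, 0], "rot": [0, 0, 0], "claw": -1}
    - {"delta_pos": [2, 0.2, 0], "rot": [0, 0, 0], "claw": -1}
    - {"delta_pos": [2, 0.2, 0], "rot": [0, 0, 0], "claw": -1}

```text
clock: 12.92
tool_pos: [530.5, 153.7, 48.4]
tcp_rot: [-1.288, 1.155, 1.29]
force: [-5.9, 2.5, 2.2]
gripper_width: 0.005
```

Run:
```python
from h import *
print(tool()); print(np.round(mould(),2))
```

```text
(12.925, array([-105.5,   91.7]), array([530.5, 153.7,  48.4]), array([[-0.001, -0.994, -0.109],
       [ 0.001, -0.109,  0.994],
       [-1.   ,  0.001,  0.002]]), array([-5.6,  3.2]))
[-3.0880e+01 -1.6300e+00  1.3024e+02  2.3969e+02  1.2000e-01]
```

Call:
drive_tool:
  motion:
    - {"delta_pos": [2, 0.2, 0], "rot": [0, 0, 0], "claw": -1}
    - {"delta_pos": [2, 0.2, 0], "rot": [0, 0, 0], "claw": -1}
    - {"delta_pos": [2, 0.2, 0], "rot": [0, 0, 0], "claw": -1}
    - {"delta_pos": [2, 0.2, 0], "rot": [0, 0, 0], "claw": -1}
    - {"delta_pos": [-14, -1.5, 0], "rot": [0, 0, 0], "claw": -1}
    - {"delta_pos": [0, 0, 50], "rot": [0, 0, 0], "claw": -1}
    - {"delta_pos": [4.4, -39.8, 0], "rot": [0, 0, 0], "claw": -1}
    - {"delta_pos": [5.5, -49.7, 0], "rot": [0, 0, 0], "claw": -1}
    - {"delta_pos": [5.5, -49.7, 0], "rot": [0, 0, 0], "claw": -1}
    - {"delta_pos": [4.4, -39.8, 0], "rot": [0, 0, 0], "claw": -1}
    - {"delta_pos": [0, 0, -52], "rot": [0, 0, 0], "claw": -1}
    - {"delta_pos": [2, 0.2, 0], "rot": [0, 0, 0], "claw": -1}
    - {"delta_pos": [2, 0.2, 0], "rot": [0, 0, 0], "claw": -1}
    - {"delta_pos": [2, 0.2, 0], "rot": [0, 0, 0], "claw": -1}
    - {"delta_pos": [2, 0.2, 0], "rot": [0, 0, 0], "claw": -1}
    - {"delta_pos": [2, 0.2, 0], "rot": [0, 0, 0], "claw": -1}

```text
clock: 14.98
tool_pos: [553.9, -25.7, 45.9]
tcp_rot: [-1.289, 1.156, 1.29]
force: [-6.8, -2.1, 2.3]
gripper_width: -0.001
```

Run:
```python
from h import *
print(tool()); print(np.round(mould(),2))
```

```text
(14.975, array([-101.9,  -89.3]), array([553.9, -25.7,  45.9]), array([[-0.001, -0.994, -0.109],
       [-0.   , -0.109,  0.994],
       [-1.   ,  0.001,  0.   ]]), array([-7. , -1.4]))
[-24.13  -3.11 127.86 238.88  -1.31]
```

Call:
drive_tool:
  motion:
    - {"delta_pos": [2, 0.2, 0], "rot": [0, 0, 0], "claw": -1}
    - {"delta_pos": [2, 0.2, 0], "rot": [0, 0, 0], "claw": -1}
    - {"delta_pos": [2, 0.2, 0], "rot": [0, 0, 0], "claw": -1}
    - {"delta_pos": [2, 0.2, 0], "rot": [0, 0, 0], "claw": -1}
    - {"delta_pos": [2, 0.2, 0], "rot": [0, 0, 0], "claw": -1}
    - {"delta_pos": [2, 0.2, 0], "rot": [0, 0, 0], "claw": -1}

```text
clock: 15.78
tool_pos: [565.7, -25.4, 45.7]
tcp_rot: [-1.289, 1.158, 1.29]
force: [-5.1, -4.0, 2.3]
gripper_width: 0.001
```

Run:
```python
from h import *
print(tool()); print(np.round(mould(),2))
```

```text
(15.775, array([-90.1, -90.3]), array([565.7, -25.4,  45.7]), array([[-0.002, -0.994, -0.108],
       [-0.001, -0.108,  0.994],
       [-1.   ,  0.002, -0.001]]), array([-5.5, -3.4]))
[-19.48  33.78 130.54 169.91   1.21]
```

Call:
drive_tool:
  motion:
    - {"delta_pos": [-13, -1.4, 0], "rot": [0, 0, 0], "claw": -1}
    - {"delta_pos": [0, 0, 52], "rot": [0, 0, 0], "claw": -1}
    - {"delta_pos": [-4.4, 39.8, 0], "rot": [0, 0, 0], "claw": -1}
    - {"delta_pos": [-5.5, 49.7, 0], "rot": [0, 0, 0], "claw": -1}
    - {"delta_pos": [-5.5, 49.7, 0], "rot": [0, 0, 0], "claw": -1}
    - {"delta_pos": [-4.4, 39.8, 0], "rot": [0, 0, 0], "claw": -1}
    - {"delta_pos": [0, 0, -52], "rot": [0, 0, 0], "claw": -1}
    - {"delta_pos": [2, 0.2, 0], "rot": [0, 0, 0], "claw": -1}
    - {"delta_pos": [2, 0.2, 0], "rot": [0, 0, 0], "claw": -1}
    - {"delta_pos": [2, 0.2, 0], "rot": [0, 0, 0], "claw": -1}
    - {"delta_pos": [2, 0.2, 0], "rot": [0, 0, 0], "claw": -1}
    - {"delta_pos": [2, 0.2, 0], "rot": [0, 0, 0], "claw": -1}
    - {"delta_pos": [2, 0.2, 0], "rot": [0, 0, 0], "claw": -1}

```text
clock: 17.45
tool_pos: [545.3, 154.9, 46.3]
tcp_rot: [-1.288, 1.155, 1.291]
force: [-6.4, 1.9, 2.4]
gripper_width: 0.001
```

```bash
sed -i 's/c=max(cs,key=cv2.contourArea).reshape(-1,2)/c=np.concatenate([k.reshape(-1,2) for k in cs if cv2.contourArea(k)>60])/' h.py
python3 - <<'E'
from h import *
print(tool()); print(np.round(mould(),2))
E
```

```text
(17.45, array([-90.6,  91.2]), array([545.3, 154.9,  46.3]), array([[-0.001, -0.994, -0.109],
       [ 0.001, -0.109,  0.994],
       [-1.   ,  0.001,  0.001]]), array([-6.1,  2.6]))
[-13.95  -2.65 128.06 237.86  -0.39]
```

Call:
drive_tool:
  motion:
    - {"delta_pos": [2, 0.2, 0], "rot": [0, 0, 0], "claw": -1}
    - {"delta_pos": [2, 0.2, 0], "rot": [0, 0, 0], "claw": -1}
    - {"delta_pos": [2, 0.2, 0], "rot": [0, 0, 0], "claw": -1}
    - {"delta_pos": [2, 0.2, 0], "rot": [0, 0, 0], "claw": -1}
    - {"delta_pos": [-14, -1.5, 0], "rot": [0, 0, 0], "claw": -1}
    - {"delta_pos": [0, 0, 51], "rot": [0, 0, 0], "claw": -1}
    - {"delta_pos": [4.4, -39.8, 0], "rot": [0, 0, 0], "claw": -1}
    - {"delta_pos": [5.5, -49.7, 0], "rot": [0, 0, 0], "claw": -1}
    - {"delta_pos": [5.5, -49.7, 0], "rot": [0, 0, 0], "claw": -1}
    - {"delta_pos": [4.4, -39.8, 0], "rot": [0, 0, 0], "claw": -1}
    - {"delta_pos": [0, 0, -52], "rot": [0, 0, 0], "claw": -1}
    - {"delta_pos": [2, 0.2, 0], "rot": [0, 0, 0], "claw": -1}
    - {"delta_pos": [2, 0.2, 0], "rot": [0, 0, 0], "claw": -1}
    - {"delta_pos": [2, 0.2, 0], "rot": [0, 0, 0], "claw": -1}
    - {"delta_pos": [2, 0.2, 0], "rot": [0, 0, 0], "claw": -1}
    - {"delta_pos": [2, 0.2, 0], "rot": [0, 0, 0], "claw": -1}

```text
clock: 19.5
tool_pos: [568.9, -24.5, 44.9]
tcp_rot: [-1.289, 1.157, 1.29]
force: [-6.3, -1.7, 3.6]
gripper_width: -0.002
```

Run:
```python
from h import *
print(tool()); print(np.round(mould(),2))
```

```text
(19.5, array([-86.8, -89.7]), array([568.9, -24.5,  44.9]), array([[-0.001, -0.994, -0.109],
       [-0.   , -0.109,  0.994],
       [-1.   ,  0.001,  0.   ]]), array([-6.5, -1. ]))
[ -9.17  -3.04 127.71 238.69  -1.21]
```

Call:
drive_tool:
  motion:
    - {"delta_pos": [2, 0.2, 0], "rot": [0, 0, 0], "claw": -1}
    - {"delta_pos": [2, 0.2, 0], "rot": [0, 0, 0], "claw": -1}
    - {"delta_pos": [2, 0.2, 0], "rot": [0, 0, 0], "claw": -1}
    - {"delta_pos": [2, 0.2, 0], "rot": [0, 0, 0], "claw": -1}
    - {"delta_pos": [-11, -1.2, 0], "rot": [0, 0, 0], "claw": -1}
    - {"delta_pos": [0, 0, 53], "rot": [0, 0, 0], "claw": -1}
    - {"delta_pos": [-4.4, 39.8, 0], "rot": [0, 0, 0], "claw": -1}
    - {"delta_pos": [-5.5, 49.7, 0], "rot": [0, 0, 0], "claw": -1}
    - {"delta_pos": [-5.5, 49.7, 0], "rot": [0, 0, 0], "claw": -1}
    - {"delta_pos": [-4.4, 39.8, 0], "rot": [0, 0, 0], "claw": -1}
    - {"delta_pos": [0, 0, -53], "rot": [0, 0, 0], "claw": -1}
    - {"delta_pos": [2, 0.2, 0], "rot": [0, 0, 0], "claw": -1}
    - {"delta_pos": [2, 0.2, 0], "rot": [0, 0, 0], "claw": -1}

```text
clock: 21.18
tool_pos: [551.6, 154.1, 45.9]
tcp_rot: [-1.289, 1.155, 1.288]
force: [-0.1, 0.1, 0.9]
gripper_width: 0.001
```

Run:
```python
from h import *
print(tool()); print(np.round(mould(),2))
```

```text
(21.175, array([-84.4,  89.7]), array([551.6, 154.1,  45.9]), array([[ 0.001, -0.994, -0.108],
       [ 0.   , -0.108,  0.994],
       [-1.   , -0.001, -0.   ]]), array([-0.1,  0.1]))
[ -6.84  -2.61 131.93 238.51   0.89]
```

Call:
drive_tool:
  motion:
    - {"delta_pos": [2, 0.2, 0], "rot": [0, 0, 0], "claw": -1}
    - {"delta_pos": [2, 0.2, 0], "rot": [0, 0, 0], "claw": -1}
    - {"delta_pos": [2, 0.2, 0], "rot": [0, 0, 0], "claw": -1}

```text
clock: 21.6
tool_pos: [556.0, 155.5, 44.7]
tcp_rot: [-1.288, 1.157, 1.291]
force: [-6.2, 1.2, 4.1]
gripper_width: -0.006
```

Call:
drive_tool:
  motion:
    - {"delta_pos": [1, 0.1, 0], "rot": [0, 0, 0], "claw": -1}
    - {"delta_pos": [1, 0.1, 0], "rot": [0, 0, 0], "claw": -1}

```text
clock: 21.85
tool_pos: [557.8, 156.0, 44.6]
tcp_rot: [-1.288, 1.156, 1.291]
force: [-6.1, 1.2, 4.4]
gripper_width: 0.001
```

Run:
```python
from h import *
print(tool()); print(np.round(mould(),2))
```

```text
(21.85, array([-78.1,  90.9]), array([557.8, 156. ,  44.6]), array([[-0.002, -0.994, -0.109],
       [ 0.001, -0.109,  0.994],
       [-1.   ,  0.002,  0.001]]), array([-5.9,  1.9]))
[-4.2800e+00 -2.6500e+00  1.3004e+02  2.3935e+02 -1.7000e-01]
```

Call:
drive_tool:
  motion:
    - {"delta_pos": [1, 0.1, 0], "rot": [0, 0, 0], "claw": -1}
    - {"delta_pos": [1, 0.1, 0], "rot": [0, 0, 0], "claw": -1}

```text
clock: 22.15
tool_pos: [559.7, 156.4, 44.5]
tcp_rot: [-1.288, 1.156, 1.292]
force: [-6.5, 2.6, 2.4]
gripper_width: -0.001
```

Call:
drive_tool:
  motion:
    - {"delta_pos": [1, 0.1, 0], "rot": [0, 0, 0], "claw": -1}

```text
clock: 22.28
tool_pos: [559.9, 156.3, 44.4]
tcp_rot: [-1.287, 1.158, 1.293]
force: [-11.9, 0.2, 7.3]
gripper_width: -0.001
```

Call:
drive_tool:
  motion:
    - {"delta_pos": [-13, -1.4, 0], "rot": [0, 0, 0], "claw": -1}
    - {"delta_pos": [0, 0, 52], "rot": [0, 0, 0], "claw": -1}
    - {"delta_pos": [4.4, -39.8, 0], "rot": [0, 0, 0], "claw": -1}
    - {"delta_pos": [5.5, -49.7, 0], "rot": [0, 0, 0], "claw": -1}
    - {"delta_pos": [5.5, -49.7, 0], "rot": [0, 0, 0], "claw": -1}
    - {"delta_pos": [4.4, -39.8, 0], "rot": [0, 0, 0], "claw": -1}
    - {"delta_pos": [0, 0, -52], "rot": [0, 0, 0], "claw": -1}
    - {"delta_pos": [2, 0.2, 0], "rot": [0, 0, 0], "claw": -1}
    - {"delta_pos": [2, 0.2, 0], "rot": [0, 0, 0], "claw": -1}
    - {"delta_pos": [2, 0.2, 0], "rot": [0, 0, 0], "claw": -1}
    - {"delta_pos": [2, 0.2, 0], "rot": [0, 0, 0], "claw": -1}

```text
clock: 23.65
tool_pos: [577.1, -23.4, 45.5]
tcp_rot: [-1.29, 1.154, 1.289]
force: [-5.2, -0.0, 2.5]
gripper_width: 0.003
```

Run:
```python
from h import *
print(tool()); print(np.round(mould(),2))
```

```text
(23.65, array([-78.6, -89.5]), array([577.1, -23.4,  45.5]), array([[ 0.001, -0.994, -0.11 ],
       [ 0.   , -0.11 ,  0.994],
       [-1.   , -0.001,  0.   ]]), array([-5.2,  0.5]))
[ -1.75  -2.19 128.26 237.18  -1.03]
```

Call:
drive_tool:
  motion:
    - {"delta_pos": [1, 0.1, 0], "rot": [0, 0, 0], "claw": -1}
    - {"delta_pos": [1, 0.1, 0], "rot": [0, 0, 0], "claw": -1}

```text
clock: 23.95
tool_pos: [577.7, -23.8, 44.2]
tcp_rot: [-1.288, 1.157, 1.29]
force: [-5.2, -1.0, 3.9]
gripper_width: -0.001
```

Call:
drive_tool:
  motion:
    - {"delta_pos": [1, 0.1, 0], "rot": [0, 0, 0], "claw": -1}

```text
clock: 24.08
tool_pos: [578.6, -24.0, 44.2]
tcp_rot: [-1.288, 1.157, 1.29]
force: [-5.5, -0.9, 4.5]
gripper_width: 0.002
```

Run:
```python
from h import *
print(tool()); print(np.round(mould(),2))
```

```text
(24.075, array([-77.2, -90.3]), array([578.6, -24. ,  44.2]), array([[-0.002, -0.994, -0.109],
       [-0.   , -0.109,  0.994],
       [-1.   ,  0.002, -0.   ]]), array([-5.6, -0.3]))
[-2.2400e+00 -2.4000e+00  1.3004e+02  2.3929e+02 -1.8000e-01]
```

Call:
drive_tool:
  motion:
    - {"delta_pos": [1, 0.1, 0], "rot": [0, 0, 0], "claw": -1}

```text
clock: 24.25
tool_pos: [579.6, -24.1, 44.1]
tcp_rot: [-1.288, 1.158, 1.29]
force: [-5.7, -1.3, 4.4]
gripper_width: 0.002
```

Call:
drive_tool:
  motion:
    - {"delta_pos": [1, 0.1, 0], "rot": [0, 0, 0], "claw": -1}

```text
clock: 24.38
tool_pos: [579.9, -24.1, 44.0]
tcp_rot: [-1.287, 1.159, 1.291]
force: [-11.0, -2.1, 6.7]
gripper_width: 0.001
```

Call:
drive_tool:
  motion:
    - {"delta_pos": [0.5, 0.05, 0], "rot": [0, 0, 0], "claw": -1}

```text
clock: 24.5
tool_pos: [579.9, -24.0, 43.9]
tcp_rot: [-1.287, 1.159, 1.292]
force: [-12.8, -1.9, 7.3]
gripper_width: 0.004
```

Run:
```python
from h import *
print(tool()); print(np.round(mould(),2))
```

```text
(24.5, array([-75.9, -90.5]), array([579.9, -24. ,  43.9]), array([[-0.005, -0.994, -0.108],
       [-0.   , -0.108,  0.994],
       [-1.   ,  0.005,  0.   ]]), array([-12.9,  -0.5]))
[-1.5600e+00 -2.5400e+00  1.3013e+02  2.3799e+02  1.3000e-01]
```

Call:
drive_tool:
  motion:
    - {"delta_pos": [-11, -1.2, 0], "rot": [0, 0, 0], "claw": -1}
    - {"delta_pos": [0, 0, 53], "rot": [0, 0, 0], "claw": -1}
    - {"delta_pos": [-4.4, 39.8, 0], "rot": [0, 0, 0], "claw": -1}
    - {"delta_pos": [-5.5, 49.7, 0], "rot": [0, 0, 0], "claw": -1}
    - {"delta_pos": [-5.5, 49.7, 0], "rot": [0, 0, 0], "claw": -1}
    - {"delta_pos": [-4.4, 39.8, 0], "rot": [0, 0, 0], "claw": -1}
    - {"delta_pos": [0, 0, -53], "rot": [0, 0, 0], "claw": -1}
    - {"delta_pos": [2, 0.2, 0], "rot": [0, 0, 0], "claw": -1}
    - {"delta_pos": [2, 0.2, 0], "rot": [0, 0, 0], "claw": -1}
    - {"delta_pos": [2, 0.2, 0], "rot": [0, 0, 0], "claw": -1}
    - {"delta_pos": [1, 0.1, 0], "rot": [0, 0, 0], "claw": -1}

```text
clock: 25.92
tool_pos: [559.3, 155.1, 45.6]
tcp_rot: [-1.289, 1.154, 1.288]
force: [0.7, -0.1, -0.5]
gripper_width: -0.001
```

Call:
drive_tool:
  motion:
    - {"delta_pos": [1, 0.1, 0], "rot": [0, 0, 0], "claw": -1}
    - {"delta_pos": [1, 0.1, 0], "rot": [0, 0, 0], "claw": -1}

```text
clock: 26.18
tool_pos: [559.9, 155.4, 44.4]
tcp_rot: [-1.289, 1.156, 1.29]
force: [-5.4, -0.9, 3.5]
gripper_width: 0.002
```

Call:
drive_tool:
  motion:
    - {"delta_pos": [1, 0.1, 0], "rot": [0, 0, 0], "claw": -1}

```text
clock: 26.3
tool_pos: [560.3, 155.6, 44.1]
tcp_rot: [-1.288, 1.157, 1.291]
force: [-5.5, -0.8, 3.7]
gripper_width: 0.002
```

Run:
```python
from h import *
print(tool()); print(np.round(mould(),2))
```

```text
(26.3, array([-75.7,  90.2]), array([560.3, 155.6,  44.1]), array([[-0.002, -0.994, -0.109],
       [-0.   , -0.109,  0.994],
       [-1.   ,  0.002,  0.   ]]), array([-5.6, -0.2]))
[ -0.55  -2.82 129.26 239.56  -0.61]
```

Call:
drive_tool:
  motion:
    - {"delta_pos": [0.7, 0.1, 0], "rot": [0, 0, 0], "claw": -1}

```text
clock: 26.48
tool_pos: [560.3, 155.6, 43.9]
tcp_rot: [-1.288, 1.158, 1.292]
force: [-8.8, -1.8, 5.2]
gripper_width: 0.002
```

Call:
drive_tool:
  motion:
    - {"delta_pos": [0.7, 0.1, 0], "rot": [0, 0, 0], "claw": -1}

```text
clock: 26.6
tool_pos: [560.3, 155.6, 43.7]
tcp_rot: [-1.287, 1.159, 1.293]
force: [-13.2, -2.0, 8.2]
gripper_width: 0.002
```

Run:
```python
from h import *
print(tool()); print(np.round(mould(),2))
```

```text
(26.6, array([-75.6,  90.2]), array([560.3, 155.6,  43.7]), array([[-0.005, -0.994, -0.109],
       [-0.001, -0.109,  0.994],
       [-1.   ,  0.005, -0.   ]]), array([-13.3,  -0.5]))
[-1.5000e+00 -3.0200e+00  1.3027e+02  2.3904e+02  7.0000e-02]
```

Call:
drive_tool:
  motion:
    - {"delta_pos": [-11, -1.2, 0], "rot": [0, 0, 0], "claw": -1}
    - {"delta_pos": [0, 0, 53], "rot": [0, 0, 0], "claw": -1}
    - {"delta_pos": [4.4, -39.8, 0], "rot": [0, 0, 0], "claw": -1}
    - {"delta_pos": [5.5, -49.7, 0], "rot": [0, 0, 0], "claw": -1}
    - {"delta_pos": [5.5, -49.7, 0], "rot": [0, 0, 0], "claw": -1}
    - {"delta_pos": [4.4, -39.8, 0], "rot": [0, 0, 0], "claw": -1}
    - {"delta_pos": [0, 0, -52], "rot": [0, 0, 0], "claw": -1}
    - {"delta_pos": [2, 0.2, 0], "rot": [0, 0, 0], "claw": -1}
    - {"delta_pos": [2, 0.2, 0], "rot": [0, 0, 0], "claw": -1}
    - {"delta_pos": [2, 0.2, 0], "rot": [0, 0, 0], "claw": -1}
    - {"delta_pos": [2, 0.2, 0], "rot": [0, 0, 0], "claw": -1}

```text
clock: 28.02
tool_pos: [579.9, -23.2, 46.5]
tcp_rot: [-1.29, 1.154, 1.29]
force: [-7.0, -0.5, 3.4]
gripper_width: 0.0
```

Call:
drive_tool:
  motion:
    - {"delta_pos": [1, 0.1, 0], "rot": [0, 0, 0], "claw": -1}

```text
clock: 28.15
tool_pos: [579.9, -23.4, 45.7]
tcp_rot: [-1.289, 1.156, 1.291]
force: [-7.3, -0.3, 4.6]
gripper_width: -0.002
```

Call:
drive_tool:
  motion:
    - {"delta_pos": [0.7, 0.1, 0], "rot": [0, 0, 0], "claw": -1}

```text
clock: 28.28
tool_pos: [579.9, -23.5, 45.3]
tcp_rot: [-1.288, 1.157, 1.291]
force: [-8.8, -0.6, 4.6]
gripper_width: 0.001
```

Run:
```python
from h import *
print(tool()); print(np.round(mould(),2))
```

```text
(28.275, array([-75.8, -89.9]), array([579.9, -23.5,  45.3]), array([[-0.003, -0.994, -0.109],
       [ 0.   , -0.109,  0.994],
       [-1.   ,  0.003,  0.   ]]), array([-8.8,  0.4]))
[ -1.88  -1.99 130.87 238.35  -0.26]
```

Call:
drive_tool:
  motion:
    - {"delta_pos": [-11, -1.2, 0], "rot": [0, 0, 0], "claw": -1}
    - {"delta_pos": [0, 0, 55], "rot": [0, 0, 0], "claw": -1}
    - {"delta_pos": [0, 0, 55], "rot": [0, 0, 0], "claw": -1}
    - {"delta_pos": [-5.8, 52.7, 0], "rot": [0, 0, 0], "claw": -1}
    - {"delta_pos": [-5.8, 52.7, 0], "rot": [0, 0, 0], "claw": -1}
    - {"delta_pos": [-5.8, 52.7, 0], "rot": [0, 0, 0], "claw": -1}
    - {"delta_pos": [-5.8, 52.7, 0], "rot": [0, 0, 0], "claw": -1}
    - {"delta_pos": [-5.8, 52.7, 0], "rot": [0, 0, 0], "claw": -1}
    - {"delta_pos": [-5.8, 52.7, 0], "rot": [0, 0, 0], "claw": -1}
    - {"delta_pos": [7, 0.8, 0], "rot": [0, 0, 0], "claw": -1}
    - {"delta_pos": [0, 0, 0], "rot": [0, 0, 0], "claw": -1}

```text
clock: 29.7
tool_pos: [542.8, 291.7, 155.4]
tcp_rot: [-1.29, 1.156, 1.288]
force: [0.8, -0.2, 0.2]
gripper_width: 0.001
```

Run:
```python
from h import *
print(tool()); print(np.round(mould(),2))
f=wrist(); im=f["frame"].copy()
for t in (0,8):
    p=proj(f,[[*wo((-78,200-t)),90]])[0]; cv2.circle(im,tuple(int(v) for v in p),4,(255,0,0),1); print(p)
cv2.imwrite("pics/w2.png",im[:,:,::-1])
g=optics.grab_frame("top")["frame"][130:260,165:365]; cv2.imwrite("pics/t2.png",cv2.resize(g,None,fx=4,fy=4,interpolation=cv2.INTER_CUBIC)[:,:,::-1])
```

```text
(29.7, array([-78.1, 227.5]), array([542.8, 291.7, 155.4]), array([[ 0.001, -0.994, -0.109],
       [-0.001, -0.109,  0.994],
       [-1.   , -0.001, -0.001]]), array([ 0.8, -0.3]))
[-1.7200e+00 -2.6900e+00  1.3065e+02  2.3970e+02  1.2000e-01]
[243.82172108 225.62189959]
[233.17213568 225.6426008 ]
```

View pics/w2.png

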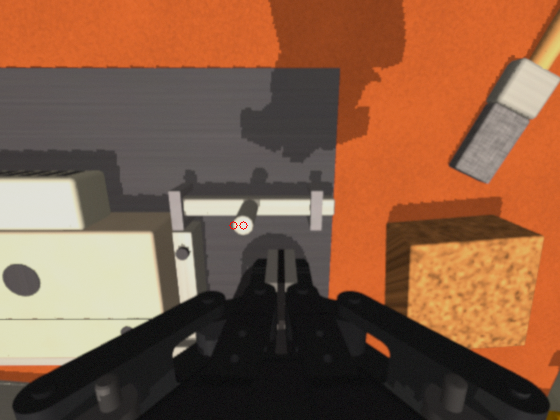

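View pics/t2.png

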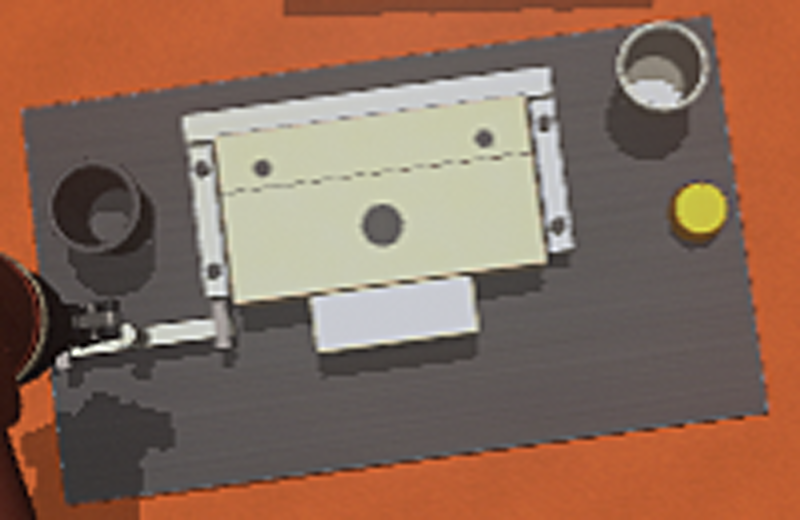

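Mould sits against the stop bar (top crop), square; knob top at (242,226) in the wrist view, matching travel ≈1 mm. Descend beside the knob, then push it along −y.

Call:
drive_tool:
  motion:
    - {"delta_pos": [-0.2, 2, 0], "rot": [0, 0, 0], "claw": -1}
    - {"delta_pos": [0, 0, -45], "rot": [0, 0, 0], "claw": -1}
    - {"delta_pos": [0, 0, -45], "rot": [0, 0, 0], "claw": -1}
    - {"delta_pos": [0, 0, 0], "rot": [0, 0, 0], "claw": -1}
    - {"delta_pos": [0.4, -4, 0], "rot": [0, 0, 0], "claw": -1}
    - {"delta_pos": [0.4, -4, 0], "rot": [0, 0, 0], "claw": -1}
    - {"delta_pos": [0.4, -4, 0], "rot": [0, 0, 0], "claw": -1}
    - {"delta_pos": [0.4, -4, 0], "rot": [0, 0, 0], "claw": -1}

```text
clock: 30.85
tool_pos: [544.6, 279.3, 66.6]
tcp_rot: [-1.289, 1.152, 1.289]
force: [0.4, 4.2, 1.8]
gripper_width: 0.002
```

Run:
```python
from h import *
print(tool()); print(np.round(mould(),2))
```

```text
(30.85, array([-77.7, 214.9]), array([544.6, 279.3,  66.6]), array([[ 0.002, -0.994, -0.11 ],
       [ 0.002, -0.11 ,  0.994],
       [-1.   , -0.002,  0.002]]), array([0.9, 4.1]))
[ -1.74  -2.8  131.53 239.56  -0.53]
```

Call:
drive_tool:
  motion:
    - {"delta_pos": [0.4, -4, 0], "rot": [0, 0, 0], "claw": -1}
    - {"delta_pos": [0.4, -4, 0], "rot": [0, 0, 0], "claw": -1}
    - {"delta_pos": [0.4, -4, 0], "rot": [0, 0, 0], "claw": -1}
    - {"delta_pos": [0.4, -4, 0], "rot": [0, 0, 0], "claw": -1}
    - {"delta_pos": [0.4, -4, 0], "rot": [0, 0, 0], "claw": -1}
    - {"delta_pos": [0.4, -4, 0], "rot": [0, 0, 0], "claw": -1}
    - {"delta_pos": [0.4, -4, 0], "rot": [0, 0, 0], "claw": -1}
    - {"delta_pos": [0.4, -4, 0], "rot": [0, 0, 0], "claw": -1}
    - {"delta_pos": [0.4, -4, 0], "rot": [0, 0, 0], "claw": -1}

```text
clock: 32.02
tool_pos: [547.4, 242.1, 65.2]
tcp_rot: [-1.289, 1.156, 1.289]
force: [2.0, 2.6, 1.0]
gripper_width: 0.003
```

Call:
drive_tool:
  motion:
    - {"delta_pos": [0.2, -2, 0], "rot": [0, 0, 0], "claw": -1}
    - {"delta_pos": [0.1, -1, 0], "rot": [0, 0, 0], "claw": -1}

```text
clock: 32.28
tool_pos: [547.7, 239.2, 65.2]
tcp_rot: [-1.289, 1.156, 1.289]
force: [2.2, 3.0, 1.6]
gripper_width: -0.0
```

Call:
drive_tool:
  motion:
    - {"delta_pos": [0.1, -1, 0], "rot": [0, 0, 0], "claw": -1}
    - {"delta_pos": [0.1, -1, 0], "rot": [0, 0, 0], "claw": -1}

```text
clock: 32.52
tool_pos: [547.9, 237.4, 65.3]
tcp_rot: [-1.289, 1.155, 1.289]
force: [2.8, 2.9, 1.0]
gripper_width: 0.001
```

Run:
```python
from h import *
print(tool()); print(np.round(mould(),2))
```

```text
(32.525, array([-79., 173.]), array([547.9, 237.4,  65.3]), array([[ 0.   , -0.994, -0.109],
       [-0.   , -0.109,  0.994],
       [-1.   , -0.   , -0.   ]]), array([3.1, 2.5]))
[-1.7500e+00 -2.5900e+00  1.3087e+02  2.3992e+02 -1.0000e-02]
```

Still at friction level; continue in 1 mm rows until a stop is felt.

Call:
drive_tool:
  motion:
    - {"delta_pos": [0.1, -1, 0], "rot": [0, 0, 0], "claw": -1}
    - {"delta_pos": [0.1, -1, 0], "rot": [0, 0, 0], "claw": -1}

```text
clock: 32.83
tool_pos: [548.0, 236.1, 65.3]
tcp_rot: [-1.289, 1.155, 1.29]
force: [1.3, 7.5, -0.2]
gripper_width: -0.001
```

Call:
drive_tool:
  motion:
    - {"delta_pos": [0.1, -1, 0], "rot": [0, 0, 0], "claw": -1}
    - {"delta_pos": [0.1, -1, 0], "rot": [0, 0, 0], "claw": -1}

```text
clock: 33.08
tool_pos: [548.0, 236.0, 65.4]
tcp_rot: [-1.289, 1.152, 1.292]
force: [1.8, 12.8, -2.5]
gripper_width: -0.0
```

Call:
drive_tool:
  motion:
    - {"delta_pos": [0.1, -1, 0], "rot": [0, 0, 0], "claw": -1}

```text
clock: 33.2
tool_pos: [548.0, 235.9, 65.4]
tcp_rot: [-1.289, 1.151, 1.292]
force: [1.9, 14.9, -3.6]
gripper_width: 0.002
```

Run:
```python
from h import *
print(tool())
```

```text
(33.2, array([-79.1, 171.4]), array([548. , 235.9,  65.4]), array([[ 0.   , -0.994, -0.112],
       [ 0.004, -0.112,  0.994],
       [-1.   , -0.001,  0.004]]), array([ 3.5, 14.6]))
```

End stop felt. Retreat and check.

Call:
drive_tool:
  motion:
    - {"delta_pos": [-1.2, 11, 0], "rot": [0, 0, 0], "claw": -1}
    - {"delta_pos": [-0.6, 6, 0], "rot": [0, 0, 0], "claw": -1}
    - {"delta_pos": [0, 0, 50], "rot": [0, 0, 0], "claw": -1}
    - {"delta_pos": [0, 0, 50], "rot": [0, 0, 0], "claw": -1}
    - {"delta_pos": [0, 0, 20], "rot": [0, 0, 0], "claw": -1}
    - {"delta_pos": [-5.5, 50, 0], "rot": [0, 0, 0], "claw": -1}
    - {"delta_pos": [-5.5, 50, 0], "rot": [0, 0, 0], "claw": -1}
    - {"delta_pos": [-5.5, 50, 0], "rot": [0, 0, 0], "claw": -1}
    - {"delta_pos": [0, 0, 0], "rot": [0, 0, 0], "claw": -1}

```text
clock: 34.33
tool_pos: [527.5, 403.9, 184.0]
tcp_rot: [-1.293, 1.154, 1.295]
force: [0.5, -1.1, -0.1]
gripper_width: -0.001
```

Run:
```python
from h import *
print(tool()); print(np.round(mould(),2))
g=optics.grab_frame("top")["frame"][130:260,165:365]; cv2.imwrite("pics/t3.png",cv2.resize(g,None,fx=4,fy=4,interpolation=cv2.INTER_CUBIC)[:,:,::-1])
g=optics.grab_frame("scene"); print(proj(g,[[*wo((65,y)),53] for y in (-120,120)]))
cv2.imwrite("pics/s3.png",cv2.resize(g["frame"][150:300,210:430],None,fx=3.6,fy=3.6,interpolation=cv2.INTER_CUBIC)[:,:,::-1])
```

```text
(34.325, array([-81. , 340.7]), array([527.5, 403.9, 184. ]), array([[-0.002, -0.993, -0.116],
       [-0.   , -0.116,  0.993],
       [-1.   ,  0.002, -0.   ]]), array([ 0.4, -1.1]))
[ -1.57  -2.47 130.83 240.13   0.3 ]
[[306.39580267 246.32560235]
 [370.83557103 216.72992559]]
```

View pics/t3.png

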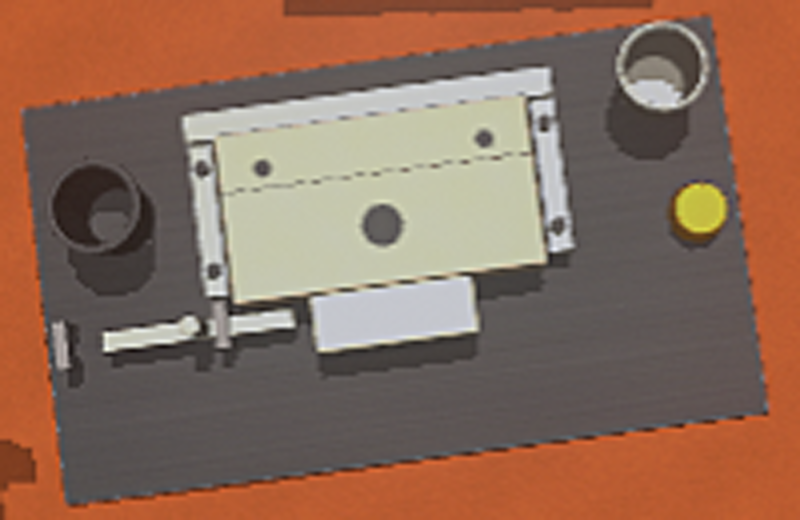

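View pics/s3.png

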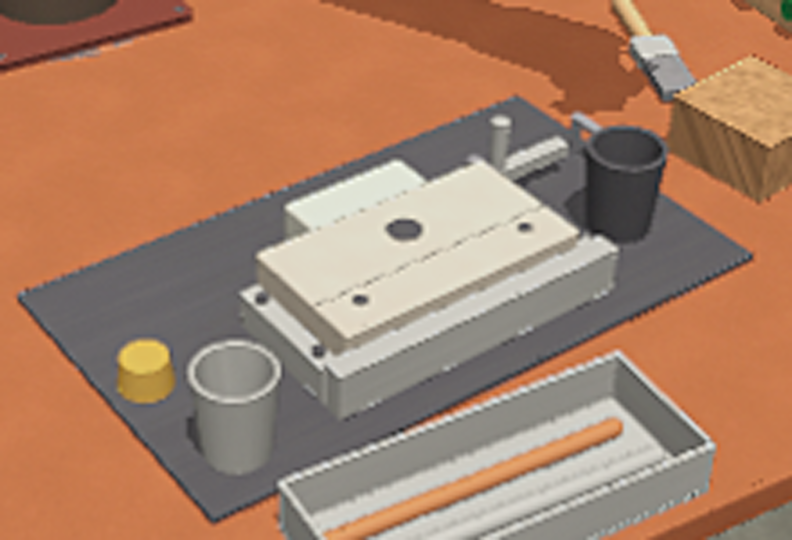

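The mould sits flush against the stop bar in both views. The bolt lies across its near left corner, with its tip at (294,320) in the top crop, short of the filter box. The bystanders have not moved, so I am handing in.

```bash
python3 -c "
from plant import bot; print(bot.finish_job())"
```

```text
the job is handed in; nothing more can be done
None
```

The mould is home against the stop bar and the bolt is fully shot behind it. I handed the job in with the arm clear, at about 34.5 s of the 72 s allowed; no verdict is reported.

**Mould:** I walked it forward by pushing the two near corners in turn with the shut fingers. The wrist force read 5–8 N while it slid. At the stop it rose without further motion, to about 13 N on each corner. Those readings come only at the end of each move, so a brief higher peak in between would not have shown. Both corners stopped at the same station x (-75.6 and -75.8 mm), and a second tap on each confirmed it.

**Bolt:** I pushed its knob across until the force rose from about 3 N to 15 N at the end stop, with the knob about where full travel should put it.

**Last checks:**
- **Seating:** the top and scene pictures show the mould flush on the stop bar.
- **Bolt position:** it lies across the near left corner, clear of the filter box.
- **Other things:** the crucible, beaker and ingot have not moved in the top pictures; I did not check the tongs or jar again.
- **One small disagreement:** the top camera put the mould about 1.6 mm short of home and turned 0.3°. That is within its roughly 2 mm calibration error, and the contact readings say it is seated.

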